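# Load the tool carrier in program order

## Task

The four milling tools in the grey bench rack stand in the order in which the milling program calls them, counted from the rack's red end. Move all four into the empty blue carrier in that same order counted from the carrier's own red end, so that the tool nearest the red end of the rack ends up nearest the red end of the carrier and so on. Leave each tool upright with its flange fully down on its pocket, and do not drop any of them, neither onto the bench nor into a pocket.

Things in the scene. Friction and masses are not known exactly. Their poses are not given: they have to be found in the camera images.
- drill: loose milling tool upright in a round holder, 0.4 kg: YELLOW ring, gold twist drill 8 mm thick to z 70 mm. Origin on the axis at the flange underside, z up to the cutter. Flange 45 mm wide, z 0 to 12; colour ring 41 wide to z 14; chuck 32 wide, z 12 to 50: grip it with the fingertips just above the ring. Below, a self-centring taper 30 wide narrows to 18 at z -40, stud 12 wide to z -50.
- end_mill: loose milling tool upright in a round holder, 0.4 kg: BLUE ring, copper-coloured end mill 13 mm thick to z 68 mm. Origin on the axis at the flange underside, z up to the cutter. Flange 45 mm wide, z 0 to 12; colour ring 41 wide to z 14; chuck 32 wide, z 12 to 50: grip it with the fingertips just above the ring. Below, a self-centring taper 30 wide narrows to 18 at z -40, stud 12 wide to z -50.
- face_mill: loose milling tool upright in a round holder, 0.4 kg: WHITE ring, dark 38 mm wide face-mill head to z 66 mm. Origin on the axis at the flange underside, z up to the cutter. Flange 45 mm wide, z 0 to 12; colour ring 41 wide to z 14; chuck 32 wide, z 12 to 50: grip it with the fingertips just above the ring. Below, a self-centring taper 30 wide narrows to 18 at z -40, stud 12 wide to z -50.
- spot_drill: loose milling tool upright in a round holder, 0.4 kg: GREEN ring, silver pointed 12 mm spot drill to z 66 mm. Origin on the axis at the flange underside, z up to the cutter. Flange 45 mm wide, z 0 to 12; colour ring 41 wide to z 14; chuck 32 wide, z 12 to 50: grip it with the fingertips just above the ring. Below, a self-centring taper 30 wide narrows to 18 at z -40, stud 12 wide to z -50.
- pocket_drill: fixed black pocket insert of the grey rack in which the tool 'drill' stands at the start (66 x 58 mm, hole 33 mm); origin at the centre of its top face, 62 mm above the bench. It marks that tool's station in the rack and stays there.
- pocket_end_mill: fixed black pocket insert of the grey rack in which the tool 'end_mill' stands at the start (66 x 58 mm, hole 33 mm); origin at the centre of its top face, 62 mm above the bench. It marks that tool's station in the rack and stays there.
- pocket_face_mill: fixed black pocket insert of the grey rack in which the tool 'face_mill' stands at the start (66 x 58 mm, hole 33 mm); origin at the centre of its top face, 62 mm above the bench. It marks that tool's station in the rack and stays there.
- pocket_spot_drill: fixed black pocket insert of the grey rack in which the tool 'spot_drill' stands at the start (66 x 58 mm, hole 33 mm); origin at the centre of its top face, 62 mm above the bench. It marks that tool's station in the rack and stays there.
- bench_rack: fixed grey steel rack 72 x 273 mm, holding the four tools, one per pocket; one red and one grey end cap (72 x 10 mm, z 70). Four pockets at y = +96, +32, -32, -96 mm, x = 0, tops (flange seats) at z = 62. Origin at bench level under the middle of the row, y toward the RED end cap. Behind both racks a wall shelf overhangs the bench: front edge at x = 0.71 m, underside 0.30 m up.
- carrier: fixed blue sheet-metal carrier 72 x 273 mm, empty at the start: black inserts with round holes 33 mm wide, 57 mm free depth; one red and one blue end cap (72 x 10 mm, z 70). Four pockets at y = +96, +32, -32, -96 mm, x = 0, tops (flange seats) at z = 62. Origin at bench level under the middle of the row, y toward the RED end cap.
Mind the look-alikes: they are no part of the job. Leave any brown look-alike of the spot_drill alone.

How it is judged:
At the end, for the whole second after the job is handed in: Each of the four tools stands in the carrier at the station with the same number, counted from the red end, as the bench-rack pocket it started in: axis within 8 mm of the station's centre along and across the row, flange underside within 4 mm of the pocket top, tilted less than 0.1 rad, at rest (((y of pocket_drill in the frame of bench_rack between 0.076 and 0.116 m and y of drill in the frame of carrier between 0.088 and 0.104 m) or (y of pocket_drill in the frame of bench_rack between 0.012 and 0.052 m and y of drill in the frame of carrier between 0.024 and 0.04 m) or (y of pocket_drill in the frame of bench_rack between -0.052 and -0.012 m and y of drill in the frame of carrier between -0.04 and -0.024 m) or (y of pocket_drill in the frame of bench_rack between -0.116 and -0.076 m and y of drill in the frame of carrier between -0.104 and -0.088 m)) and x of drill in the frame of carrier between -0.008 and 0.008 m and z of drill in the frame of carrier between 0.058 and 0.066 m and angle between each of drill, end_mill, face_mill, spot_drill's own z axis and vertical below 0.1 rad and linear speed of each of drill, end_mill, face_mill, spot_drill below 0.02 m/s and angular speed of each of drill, end_mill, face_mill, spot_drill below 0.2 rad/s and ((y of pocket_end_mill in the frame of bench_rack between 0.076 and 0.116 m and y of end_mill in the frame of carrier between 0.088 and 0.104 m) or (y of pocket_end_mill in the frame of bench_rack between 0.012 and 0.052 m and y of end_mill in the frame of carrier between 0.024 and 0.04 m) or (y of pocket_end_mill in the frame of bench_rack between -0.052 and -0.012 m and y of end_mill in the frame of carrier between -0.04 and -0.024 m) or (y of pocket_end_mill in the frame of bench_rack between -0.116 and -0.076 m and y of end_mill in the frame of carrier between -0.104 and -0.088 m)) and x of end_mill in the frame of carrier between -0.008 and 0.008 m and z of end_mill in the frame of carrier between 0.058 and 0.066 m and ((y of pocket_face_mill in the frame of bench_rack between 0.076 and 0.116 m and y of face_mill in the frame of carrier between 0.088 and 0.104 m) or (y of pocket_face_mill in the frame of bench_rack between 0.012 and 0.052 m and y of face_mill in the frame of carrier between 0.024 and 0.04 m) or (y of pocket_face_mill in the frame of bench_rack between -0.052 and -0.012 m and y of face_mill in the frame of carrier between -0.04 and -0.024 m) or (y of pocket_face_mill in the frame of bench_rack between -0.116 and -0.076 m and y of face_mill in the frame of carrier between -0.104 and -0.088 m)) and x of face_mill in the frame of carrier between -0.008 and 0.008 m and z of face_mill in the frame of carrier between 0.058 and 0.066 m and ((y of pocket_spot_drill in the frame of bench_rack between 0.076 and 0.116 m and y of spot_drill in the frame of carrier between 0.088 and 0.104 m) or (y of pocket_spot_drill in the frame of bench_rack between 0.012 and 0.052 m and y of spot_drill in the frame of carrier between 0.024 and 0.04 m) or (y of pocket_spot_drill in the frame of bench_rack between -0.052 and -0.012 m and y of spot_drill in the frame of carrier between -0.04 and -0.024 m) or (y of pocket_spot_drill in the frame of bench_rack between -0.116 and -0.076 m and y of spot_drill in the frame of carrier between -0.104 and -0.088 m)) and x of spot_drill in the frame of carrier between -0.008 and 0.008 m and z of spot_drill in the frame of carrier between 0.058 and 0.066 m); the robot touches nothing.
It fails at once if a tool fell onto the bench (height (world z) of any of drill, end_mill, face_mill, spot_drill below 0.035 m).
It fails at once if a tool was let go and fell by more than about 1 cm (faster than 0.45 m/s with no finger on it) ((linear speed of drill above 0.45 m/s and contact force between the fingers and drill below 0.1 N) or (linear speed of end_mill above 0.45 m/s and contact force between the fingers and end_mill below 0.1 N) or (linear speed of face_mill above 0.45 m/s and contact force between the fingers and face_mill below 0.1 N) or (linear speed of spot_drill above 0.45 m/s and contact force between the fingers and spot_drill below 0.1 N)).
It also fails if it takes over 120 s, if anything falls off the work surface, if the arm or the gripper's body presses on something with over 40 N, if the wrist force passes 120 N, or if a joint passes its speed limit or range.

## Robot

A 6-joint arm with a two-finger parallel gripper is mounted at the origin on a cart in front of the work surface, level with it; the furniture and walls round the work are solid. World frame = base frame: x ahead of the robot, y to its left, z up, the work surface at z = 0. Lengths are in m, angles in rad, forces in N, time in s.
With the tool pointing down it reaches from about 0.25 to 0.775 m from the base axis. Payload 4 kg.
Tool frame: the origin (TCP) lies on the centre line of the jaws, within the pads' length; the fingertips stand 25 mm ahead of it and the grasp point (between the pads) lies 6 mm ahead of it; z points along the fingers, y is the line along which they close (so a half turn about z gives the same grasp; the last joint's range is limited). The gripper opens to 94 mm and grips with 3 to 60 N. Pads are 16 mm wide; open, the fingers measure 119 mm over their backs; the gripper's body (75 mm by 177 mm) begins 78 mm behind the grasp point.
Start: joints at [-1.233, 0.087, 1.371, -0, 1.684, -0.103], TCP at [0.235, -0.497, 0.195] pointing down, gripper open.
Joint ranges: [-3.1, 3.1], [-0.76, 2.03], [0.27, 2.55], [-1.08, 4.22], [0.17, 2.65], [-2.57, 2.57]. Speed limits (rad/s): [2.79, 2.79, 3.14, 3.14, 3.14, 3.14].

## Interface

Orientations are given as [roll, pitch, yaw] about the fixed x, y, z axes, in that order (R = Rz(yaw) Ry(pitch) Rx(roll)).
In Python, from bench import robot, imaging gives the robot as it stands. The module is installed in compiled form; this text tells all that it offers.
- The arm moves only by the tool drive_tool, never from a script. Its argument "series" is a list of rows, each a list of 3 entries, a list of its own where there are three numbers: the finger opening in m, from 0 to 0.094, then the shift along the tool's x, y, z in m, then the turn, a rotation vector about the tool's x, y, z in rad. A call has 1 to 5 rows; each row is the pose to reach, as a shift and turn from the pose commanded when the call began, along the tool's axes at that moment; what a row does not reach only later rows make up. A row lasts 1/8 s, in which the tool goes at most 62.5 mm and 10.7 degrees, less where a joint would pass 70% of its speed; a pose out of reach is approached as far as the arm can. A call with a gripper value outside its range is refused whole. The fingers move at their own pace and stop on an object; the grip force is fixed at half the most. Time passes only in rows, so rows that repeat a pose let the fingers close. It gives the time, the measured TCP pose, the force, the opening and the grip force at its end, in the units of the state.
- robot.get_obs(): the state, without advancing time (a new reading comes with each control period).
- imaging.snapshot(name): name is "scene" or "side" or "wrist"; returns the picture (420x560x3 uint8, red, green, blue); there is no depth.
- imaging.get_calibration(name): a dict with "intrinsics" (3x3 intrinsics, pixels), "position" and "rotation" of the camera in the world. Camera axes: x right, y up, looking along -z (the intrinsics and any distortion apply to the point x, -y, -z); pixel columns grow to the right and rows downward; lengths in m; the calibration is good to about 2 mm. A picture is of the moment at which its call begins: read the wrist's pose just before it. get_calibration takes no time and is no camera call; for the wrist camera it gives the pose at the moment of the call.
- robot.close_job(): hands the job in; it is judged then, once.
The state is a dict: "time": time; "joint_positions": joint angles; "qvel": joint speeds; "joint_torque": joint torques, N m; "tool_pos": TCP position; "ee_rot": TCP orientation; "wrist_force": force on the tool from outside, world axes, zero at the start; "wrist_torque": the same for the moment, N m; "width": finger opening in m; "finger_force": force on a finger pad.
Only numpy, scipy, OpenCV 4.12 (cv2) and the standard library are available. Lean on these libraries where they do the work, as an engineer would, in place of code of your own. Each camera call takes 0.05 s, during which the arm holds its last target. There are 200 camera calls.

## Working session

There is one attempt and no reset: what is moved stays moved. The work goes in short steps, Python scripts to look and compute and a tool call to move; the robot and the scene stay as the last step left them, time stands still between calls to the robot, and variables do not carry over. Pictures are saved under pics/ and viewed, at most 14 in all, crops included, and the job is handed in when it is done.

Besides the shell and the picture viewer there is one more tool, called after "Call:" as name([rows], argument=value, ...), one row to a line, values as JSON. drive_tool: Moves the arm, as the interface text tells. Its arguments: {"type":"object","properties":{"series":{"type":"array"}},"required":["series"]}

```bash
mkdir -p pics
python3 - <<'E'
from bench import robot, imaging
import cv2
o=robot.get_obs(); print({k:o[k] for k in('time','tool_pos','ee_rot','width')})
for n in('scene','side'):
    im=imaging.snapshot(n); cv2.imwrite(f'pics/{n}0.png',im[:,:,::-1]); c=imaging.get_calibration(n); print(n,c)
E
```

```text
{'time': 0.0, 'tool_pos': array([ 0.23445928, -0.49688688,  0.19360008]), 'ee_rot': array([-3.13938172e+00, -2.07948637e-04,  4.40827264e-01]), 'width': 0.09406449839011649}
scene {'intrinsics': array([[455.78992386,   0.        , 278.72616898],
       [  0.        , 455.78992386, 213.20410213],
       [  0.        ,   0.        ,   1.        ]]), 'position': array([ 0.37829641, -0.42044995,  0.98935852]), 'rotation': array([ 0.50396463, -0.0021892 , -0.25703954])}
side {'intrinsics': array([[476.61066679,   0.        , 279.28221048],
       [  0.        , 476.61066679, 210.61634227],
       [  0.        ,   0.        ,   1.        ]]), 'position': array([ 0.4015945 , -0.76934397,  0.54488032]), 'rotation': array([ 1.05767308, -0.01366263, -0.0956229 ])}
```

View pics/scene0.png

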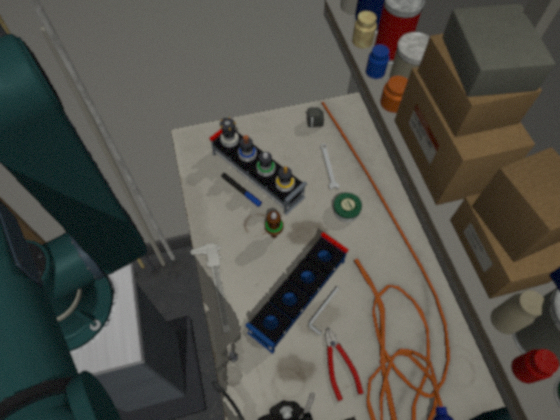

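View pics/side0.png

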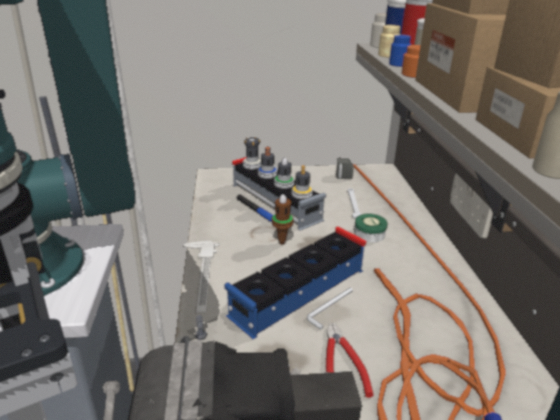

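The scene view shows the grey rack running from its red end (215,133) to its grey end (295,203). From red, the rings are white (230,138), blue (247,155), green (265,163) and yellow (286,182). The green-ringed brown tool at (273,222) stands outside the rack, so it is the decoy. The carrier's red end is at (337,243) and its blue end at (263,335). I'll enlarge both for precise pixels.

Run:
```python
import cv2,numpy as np
a=cv2.imread('pics/scene0.png')[112:352,200:360]; b=cv2.imread('pics/side0.png')[132:332,225:375]
cv2.imwrite('pics/c1.png',cv2.resize(a,None,fx=2.5,fy=2.5,interpolation=cv2.INTER_CUBIC))
cv2.imwrite('pics/c2.png',cv2.resize(b,None,fx=3,fy=3,interpolation=cv2.INTER_CUBIC))
```

```text
(no output)
```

View pics/c1.png

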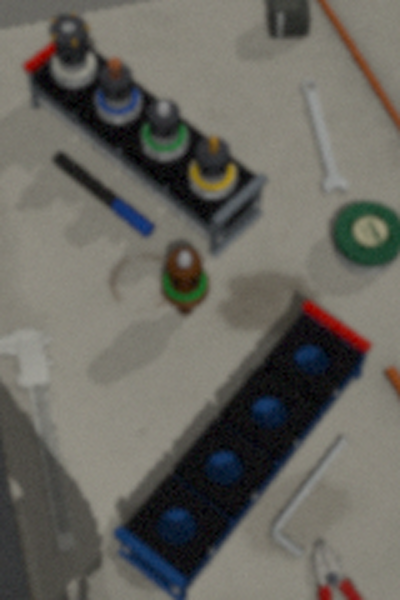

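View pics/c2.png

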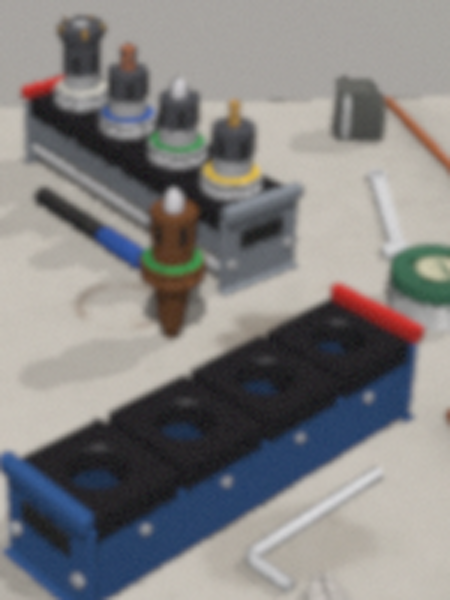

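The crops confirm it. The brown tool at crop (183,280) is the decoy; the real spot drill is the dark-chucked one with the green ring, third in the rack at (164,138). Next I fit both rack poses.

```bash
cat > h.py <<'E'
import numpy as np, cv2
from scipy.spatial.transform import Rotation as R
from scipy.optimize import least_squares
from bench import robot, imaging
def proj(c,P):
    r=R.from_euler('xyz',c['rotation']).as_matrix()
    p=(np.atleast_2d(P)-c['position'])@r; p=p*[1,-1,-1]
    q=p@c['intrinsics'].T; return q[:,:2]/q[:,2:]
def unproj(c,uv,z):
    r=R.from_euler('xyz',c['rotation']).as_matrix()
    uv=np.atleast_2d(uv); d=np.c_[uv,np.ones(len(uv))]@np.linalg.inv(c['intrinsics']).T*[1,-1,-1]@r.T
    p=np.array(c['position']); return p+d*((z-p[2])/d[:,2])[:,None]
def world(pose,L):
    L=np.atleast_2d(L); x,y,t=pose; return np.c_[x+np.cos(t)*L[:,0]-np.sin(t)*L[:,1], y+np.sin(t)*L[:,0]+np.cos(t)*L[:,1], L[:,2]]
Y=[.096,.032,-.032,-.096]
E
python3 - <<'E'
from h import *
S=imaging.get_calibration('scene');D=imaging.get_calibration('side')
sc=lambda a:np.array(a)/2.5+[200,112]; sd=lambda a:np.array(a)/3.+[225,132]
rs=sc([(73,70),(117,103),(164,138),(213,175)]);rd=sd([(80,93),(128,118),(178,145),(231,174)])
cd=sd([(338,340),(262,382),(182,428),(97,475)]);cs=sc([(312,357),(268,409),(223,464),(176,522)])
for n,obs,z in(('rack',[(S,rs),(D,rd)],.074),('carrier',[(D,cd),(S,cs)],.062)):
    for c,o in obs: print(n,unproj(c,o,z).round(3)[:,:2].tolist())
    L=[(0,y,z) for y in Y]
    p0=unproj(*obs[0],z); m=p0.mean(0); d=p0[0]-p0[3]
    f=lambda p:np.concatenate([(proj(c,world(p,L))-o).ravel() for c,o in obs])
    s=least_squares(f,[m[0],m[1],np.arctan2(-d[0],d[1])]); print(n,s.x.round(4),s.fun.round(1)); print(world(s.x,L).round(4))
print('caps red/blue',unproj(S,sc([(308,300),(371,345),(117,530),(186,583)]),.07).round(3).tolist())
E
```

```text
rack [[0.441, 0.302], [0.475, 0.251], [0.51, 0.199], [0.545, 0.145]]
rack [[0.443, 0.303], [0.478, 0.252], [0.513, 0.201], [0.546, 0.15]]
rack [0.494  0.225  0.5742] [-0.2 -1.1  0.4 -0.4  0.5  0.1  0.5  0.3 -0.6 -0.5 -0.8 -0.  -0.4  0.5
  0.4  1.1]
[[0.4418 0.3056 0.074 ]
 [0.4766 0.2519 0.074 ]
 [0.5113 0.1982 0.074 ]
 [0.5461 0.1444 0.074 ]]
carrier [[0.584, -0.054], [0.531, -0.094], [0.48, -0.134], [0.431, -0.171]]
carrier [[0.582, -0.054], [0.531, -0.091], [0.48, -0.128], [0.429, -0.166]]
carrier [ 0.5062 -0.1112 -0.9273] [-0.7  0.   0.2 -0.6  0.2 -1.4 -0.8 -1.   0.3 -0.2  0.7  0.3  0.5  0.8
  0.3  1.1]
[[ 0.583  -0.0536  0.062 ]
 [ 0.5318 -0.092   0.062 ]
 [ 0.4806 -0.1304  0.062 ]
 [ 0.4294 -0.1688  0.062 ]]
caps red/blue [[0.594, -0.003, 0.07], [0.634, -0.059, 0.07], [0.381, -0.163, 0.07], [0.425, -0.218, 0.07]]
```

```bash
cat >> h.py <<'E'
def go(x,y,z,psi):
    o=robot.get_obs(); r=R.from_euler('xyz',o['ee_rot']); t=R.from_euler('xyz',[np.pi,0,psi])
    d=r.inv().apply(np.array([x,y,z])-o['tool_pos']); v=(r.inv()*t).as_rotvec()
    print('t%.2f'%o['time'],o['tool_pos'].round(4),'w%.4f'%o['width'],'shift',d.round(4).tolist(),'turn',v.round(4).tolist(),'rows>=%.1f'%max(np.linalg.norm(d)/.0625,np.linalg.norm(v)/.1867))
E
python3 -c "
from h import *
go(.47,-.12,.30,.644)"
```

```text
t0.10 [ 0.2345 -0.4969  0.1938] w0.0941 shift [0.3738, -0.2406, -0.1057] turn [-0.0019, -0.0004, -0.2032] rows>=7.3
```

Call:
drive_tool([
  [0.094, [0.04, -0.025, -0.03], [0, 0, -0.04]],
  [0.094, [0.09, -0.055, -0.05], [0, 0, -0.08]],
  [0.094, [0.14, -0.09, -0.07], [0, 0, -0.12]],
  [0.094, [0.19, -0.12, -0.085], [0, 0, -0.16]],
  [0.094, [0.24, -0.15, -0.095], [0, 0, -0.203]],
])

```text
time: 0.72
tool_pos: [0.3885, -0.2577, 0.2904]
ee_rot: [3.141, -0.0, 0.645]
wrist_force: [-0.1, -0.1, -0.0]
width: 0.094
finger_force: 0.0
```

Call:
drive_tool([
  [0.094, [0.045, -0.03, -0.005], [0, 0, 0]],
  [0.094, [0.09, -0.06, -0.01], [0, 0, 0]],
  [0.094, [0.134, -0.09, -0.01], [0, 0, 0]],
  [0.094, [0.134, -0.09, -0.01], [0, 0, 0]],
])

```text
time: 1.23
tool_pos: [0.4414, -0.1039, 0.2995]
ee_rot: [-3.141, -0.0, 0.65]
wrist_force: [-0.2, -0.1, -0.9]
width: 0.094
finger_force: 0.0
```

Run:
```python
from h import *
go(.47,-.12,.30,.644)
c=imaging.get_calibration('wrist'); im=imaging.snapshot('wrist'); cv2.imwrite('pics/w1.png',im[:,:,::-1]); print(c['position'],c['rotation'])
print(proj(c,world([.5062,-.1112,-.9273],[(0,y,.062) for y in Y])).round(0).tolist())
```

```text
t1.23 [ 0.4414 -0.1039  0.2995] w0.0940 shift [0.013, 0.0302, -0.0005] turn [-0.0008, -0.0002, 0.0063] rows>=0.5
[ 0.50552307 -0.05553393  0.4902864 ] [-0.2854835   0.00170311 -0.92011395]
[[320.0, 50.0], [317.0, 109.0], [315.0, 162.0], [314.0, 212.0]]
```

View pics/w1.png

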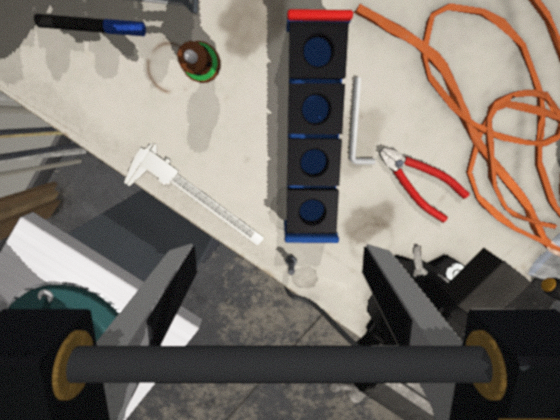

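The wrist view shows the carrier holes at (317,50), (316,108), (314,161) and (313,211), within about 2 px of the prediction. Next I look at the rack the same way.

Run:
```python
from h import *
c=dict(position=np.array([0.50552307,-0.05553393,0.4902864]),rotation=[-0.2854835,0.00170311,-0.92011395],intrinsics=imaging.get_calibration('wrist')['intrinsics'])
L=[(0,y,.062) for y in Y]; o=np.array([(318,50),(316,107.5),(314,161),(312.5,211)])
s=least_squares(lambda p:(proj(c,world(p,L))-o).ravel(),[.506,-.111,-.927]); print(s.x.round(4),s.fun.round(1))
go(.55,.135,.30,2.145)
```

```text
[ 0.5058 -0.1095 -0.9258] [-0.  -0.8 -0.   0.4  0.1  0.6 -0.1 -0. ]
t1.27 [ 0.4409 -0.1057  0.2994] w0.0940 shift [0.2322, -0.1262, -0.0008] turn [-0.0009, 0.0004, -1.4976] rows>=8.0
```

Call:
drive_tool([
  [0.094, [0.03, -0.015, 0], [0, 0, -0.17]],
  [0.094, [0.06, -0.03, 0], [0, 0, -0.34]],
  [0.094, [0.09, -0.05, 0], [0, 0, -0.51]],
  [0.094, [0.12, -0.065, 0], [0, 0, -0.68]],
  [0.094, [0.15, -0.08, 0], [0, 0, -0.85]],
])

```text
time: 1.9
tool_pos: [0.5133, 0.0461, 0.2993]
ee_rot: [-3.141, 0.001, 1.497]
wrist_force: [0.1, -0.8, 0.7]
width: 0.0942
finger_force: 0.0
```

```bash
python3 -c "
from h import *
go(.55,.135,.30,2.145)"
```

```text
t1.90 [0.5133 0.0461 0.2993] w0.0942 shift [0.0914, 0.03, -0.0008] turn [-0.0009, 0.0006, -0.6484] rows>=3.5
```

Call:
drive_tool([
  [0.094, [0.03, 0.01, 0], [0, 0, -0.17]],
  [0.094, [0.06, 0.02, 0], [0, 0, -0.34]],
  [0.094, [0.09, 0.03, 0], [0, 0, -0.5]],
  [0.094, [0.091, 0.03, 0], [0, 0, -0.648]],
  [0.094, [0.091, 0.03, 0], [0, 0, -0.648]],
])

```text
time: 2.52
tool_pos: [0.5501, 0.1341, 0.299]
ee_rot: [-3.14, 0.0, 2.138]
wrist_force: [0.6, 0.4, -0.5]
width: 0.0938
finger_force: 0.0
```

Run:
```python
from h import *
imaging.snapshot('wrist');imaging.snapshot('wrist')
go(.55,.135,.30,2.145)
c=imaging.get_calibration('wrist'); im=imaging.snapshot('wrist'); cv2.imwrite('pics/w2.png',im[:,:,::-1]); print(c['position'].tolist(),c['rotation'].tolist())
for z in(.074,.112,): print(proj(c,world([.494,.225,.5742],[(0,y,z) for y in Y])).round(0).tolist())
```

```text
t2.62 [0.55   0.1341 0.2995] w0.0940 shift [0.0007, 0.0005, -0.0005] turn [-0.0007, 0.0001, -0.0075] rows>=0.0
[0.5046277140550648, 0.20224784481079572, 0.49021069236560416] [-0.28433487415708225, 0.00142127092660016, 0.5670711610677921]
[[282.0, -11.0], [282.0, 54.0], [282.0, 114.0], [283.0, 169.0]]
[[282.0, -24.0], [283.0, 49.0], [283.0, 115.0], [283.0, 175.0]]
```

View pics/w2.png

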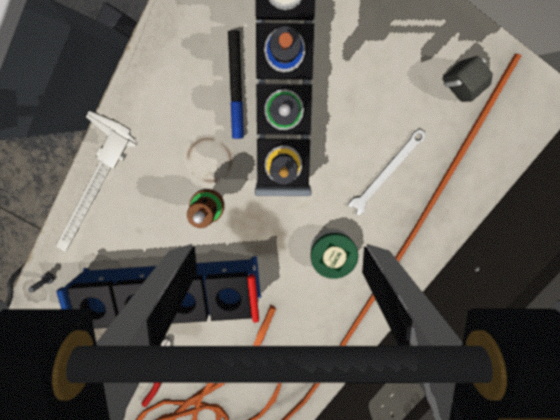

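The wrist view shows the rings at blue (284,50), green (284,109) and yellow (284,163), about 5 px further toward the red end than predicted. I'll fit the ring ellipses to get this exactly.

```bash
cat >> h.py <<'E'
def rings(im,box=None):
    hsv=cv2.cvtColor(np.ascontiguousarray(im),cv2.COLOR_RGB2HSV); out={}
    for n,lo,hi in(('blue',105,125),('green',50,85),('yellow',20,32)):
        m=cv2.inRange(hsv,(lo,90,50),(hi,255,255))
        if box: u0,v0,u1,v1=box; k=np.zeros_like(m); k[v0:v1,u0:u1]=m[v0:v1,u0:u1]; m=k
        p=cv2.findNonZero(m)
        if p is not None and len(p)>20: h=cv2.convexHull(p); out[n]=cv2.fitEllipse(h)
    return out
E
python3 - <<'E'
from h import *
c=dict(position=[0.5046277140550648,0.20224784481079572,0.49021069236560416],rotation=[-0.28433487415708225,0.00142127092660016,0.5670711610677921],intrinsics=imaging.get_calibration('wrist')['intrinsics'])
im=cv2.imread('pics/w2.png')[:,:,::-1]
r=rings(im,(260,20,310,188)); print(r)
o=np.array([r[k][0] for k in('blue','green','yellow')]); L=[(0,y,.075) for y in Y[1:]]
print(unproj(c,o,.075).round(4).tolist())
s=least_squares(lambda p:(proj(c,world(p,L))-o).ravel(),[.494,.225,.574]); print(s.x.round(4),s.fun.round(1),world(s.x,[(0,y,.1) for y in Y]).round(4))
E
```

```text
{'blue': ((284.28533935546875, 49.31932067871094), (35.80656433105469, 37.76662826538086), 177.1885223388672), 'green': ((283.6855163574219, 109.24810028076172), (34.2164421081543, 35.43607711791992), 1.4411925077438354), 'yellow': ((282.9257507324219, 163.87991333007812), (32.00041580200195, 34.12955093383789), 80.7086410522461)}
[[0.4758, 0.2574, 0.075], [0.5095, 0.2036, 0.075], [0.5429, 0.1499, 0.075]]
[0.4925 0.2307 0.5585] [ 0.  -0.5 -0.1  0.   0.   0.6] [[0.4416 0.3121 0.1   ]
 [0.4755 0.2578 0.1   ]
 [0.5094 0.2036 0.1   ]
 [0.5434 0.1493 0.1   ]]
```

```bash
python3 -c "
from h import *
go(.5434,.1495,.107,2.136)"
```

```text
t2.67 [0.5499 0.1342 0.2996] w0.0942 shift [0.0164, 0.0028, 0.1926] turn [-0.0003, 0.0002, 0.002] rows>=3.1
```

Call:
drive_tool([
  [0.094, [0.0164, 0.0028, 0.03], [0, 0, 0.002]],
  [0.094, [0.0164, 0.0028, 0.08], [0, 0, 0.002]],
  [0.094, [0.0164, 0.0028, 0.13], [0, 0, 0.002]],
  [0.094, [0.0164, 0.0028, 0.17], [0, 0, 0.002]],
  [0.094, [0.0164, 0.0028, 0.192], [0, 0, 0.002]],
])

```text
time: 3.3
tool_pos: [0.5417, 0.1497, 0.1049]
ee_rot: [-3.138, -0.001, 2.137]
wrist_force: [0.4, 0.6, 0.6]
width: 0.0942
finger_force: 0.0
```

Call:
drive_tool([
  [0.06, [0, 0, 0], [0, 0, 0]],
  [0.045, [0, 0, 0], [0, 0, 0]],
  [0.03, [0, 0, 0], [0, 0, 0]],
  [0.02, [0, 0, 0], [0, 0, 0]],
  [0.02, [0, 0, 0], [0, 0, 0]],
])

```text
time: 3.92
tool_pos: [0.5435, 0.1509, 0.1084]
ee_rot: [3.141, 0.0, 2.14]
wrist_force: [0.1, 0.4, 0.3]
width: 0.0474
finger_force: 0.0
```

Call:
drive_tool([
  [0.02, [0, 0, 0], [0, 0, 0]],
  [0.02, [0, 0, 0], [0, 0, 0]],
  [0.02, [0, 0, 0], [0, 0, 0]],
  [0.02, [0, 0, 0], [0, 0, 0]],
  [0.02, [0, 0, 0], [0, 0, 0]],
])

```text
time: 4.55
tool_pos: [0.5432, 0.1508, 0.1077]
ee_rot: [-3.141, 0.0, 2.14]
wrist_force: [0.5, 0.1, 0.7]
width: 0.02
finger_force: 0.0
```

The fingers closed to 20 mm with no force, so nothing is in the grip. I'll look before doing anything else.

Run:
```python
from h import *
im=imaging.snapshot('wrist')
s=imaging.snapshot('side')
a=cv2.resize(im[40:400,100:500],(480,432),interpolation=cv2.INTER_CUBIC)
b=cv2.resize(s[110:250,210:350],(432,432)[::1],interpolation=cv2.INTER_CUBIC)
cv2.imwrite('pics/w3.png',np.hstack([a[:,:360+8],b])[:,:,::-1])
```

```text
(no output)
```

View pics/w3.png

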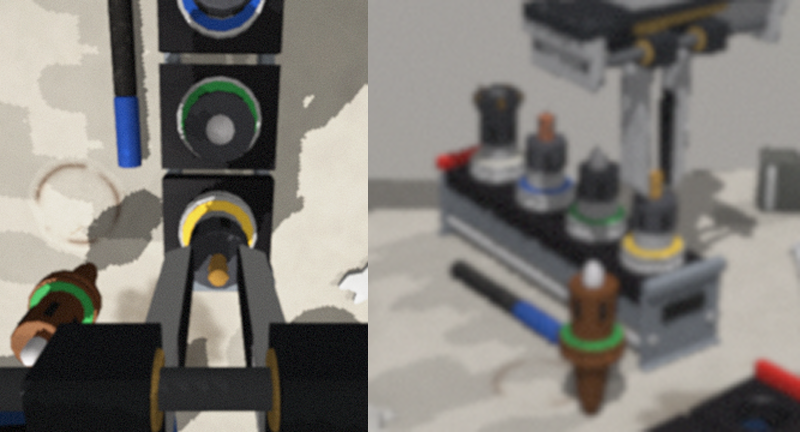

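Run:
```python
from h import *
o=robot.get_obs(); p=o['tool_pos']; r=R.from_euler('xyz',o['ee_rot']).as_matrix(); print(p,o['joint_positions'].round(3))
W=imaging.get_calibration('wrist');D=imaging.get_calibration('side');S=imaging.get_calibration('scene')
pts=np.array([p+r@[0,s*.01,.025] for s in(-1,1)]+[[.5434,.1495,z] for z in(.074,.112,.132)])
print('wristcrop',((proj(W,pts)-[100,40])*1.2).round(0).tolist())
print('sidecrop',((proj(D,pts)-[210,110])*[432/140]*1+[368,0]).round(0).tolist())
print(W['position'],W['rotation'],'camera rel tool',r.T@(W['position']-p))
```

```text
[0.54323551 0.15076836 0.10775261] [ 0.17   0.15   1.474 -0.     1.517 -0.399]
wristcrop [[200.0, 235.0], [236.0, 235.0], [217.0, 232.0], [217.0, 259.0], [218.0, 277.0]]
sidecrop [[637.0, 239.0], [659.0, 231.0], [648.0, 247.0], [650.0, 198.0], [651.0, 172.0]]
[0.49765309 0.21877109 0.29849377] [-0.28423251  0.00078797  0.56941273] camera rel tool [ 0.08182693 -0.00176986 -0.19074994]
```

Run:
```python
from h import *
s=imaging.snapshot('side')[100:220,270:350]; w=imaging.snapshot('wrist')[200:320,220:340]
k=dict(dsize=None,fx=5,fy=5,interpolation=cv2.INTER_LANCZOS4)
cv2.imwrite('pics/w4.png',np.hstack([cv2.resize(s,**k),cv2.resize(w,(400,400)) if 0 else cv2.resize(w,**k)[:, :400]])[:,:,::-1])
```

```text
(no output)
```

View pics/w4.png

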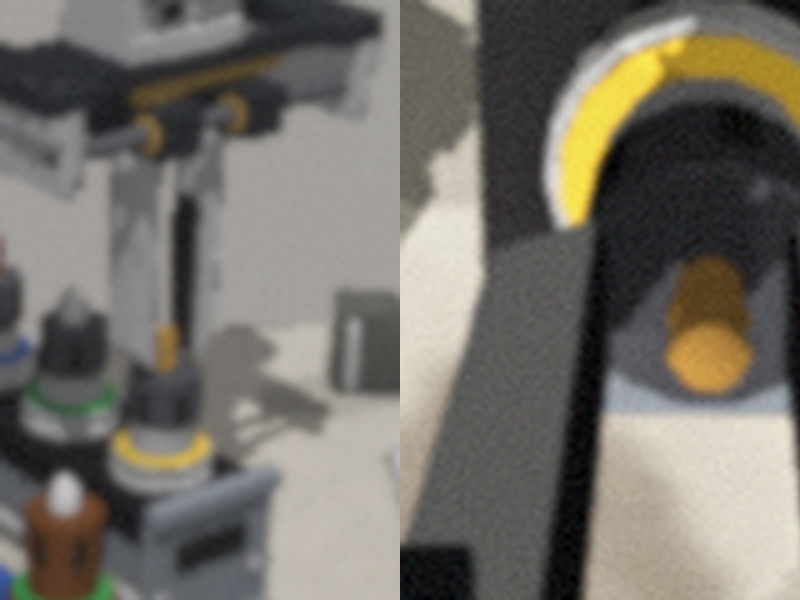

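The two crops agree: the finger ends lie at about chuck-top level, straddling only the 8 mm drill. The real tips are therefore some 30 mm above where the nominal TCP puts them. As a safe test I open to 60 mm, which clears the 45 mm flange, and lower 20 mm. That stays above the insert even if the nominal value is right.

Call:
drive_tool([
  [0.06, [0, 0, 0], [0, 0, 0]],
  [0.06, [0, 0, 0], [0, 0, 0]],
  [0.06, [0, 0, 0], [0, 0, 0]],
  [0.06, [0, 0, 0], [0, 0, 0]],
  [0.06, [0, 0, 0], [0, 0, 0]],
])

```text
time: 5.38
tool_pos: [0.5433, 0.1508, 0.1078]
ee_rot: [-3.142, 0.0, 2.14]
wrist_force: [-0.5, -0.6, -0.4]
width: 0.0595
finger_force: 0.0
```

Call:
drive_tool([
  [0.06, [0, 0, 0.005], [0, 0, 0]],
  [0.06, [0, 0, 0.01], [0, 0, 0]],
  [0.06, [0, 0, 0.015], [0, 0, 0]],
  [0.06, [0, 0, 0.02], [0, 0, 0]],
  [0.06, [0, 0, 0.02], [0, 0, 0]],
])

```text
time: 6.0
tool_pos: [0.5428, 0.1507, 0.087]
ee_rot: [-3.14, -0.0, 2.14]
wrist_force: [0.8, -0.2, -0.4]
width: 0.0597
finger_force: 0.0
```

Call:
drive_tool([
  [0.025, [0, 0, 0], [0, 0, 0]],
  [0.025, [0, 0, 0], [0, 0, 0]],
  [0.025, [0, 0, 0], [0, 0, 0]],
  [0.025, [0, 0, 0], [0, 0, 0]],
  [0.025, [0, 0, 0], [0, 0, 0]],
])

```text
time: 6.62
tool_pos: [0.544, 0.1511, 0.0883]
ee_rot: [3.14, 0.0, 2.14]
wrist_force: [2.9, 1.0, -0.0]
width: 0.0312
finger_force: 30.0
```

The chuck is gripped at 31 mm with 30 N, which confirms the offset. Now I lift.

Call:
drive_tool([
  [0.025, [0, 0, -0.005], [0, 0, 0]],
  [0.025, [0, 0, -0.02], [0, 0, 0]],
  [0.025, [0, 0, -0.05], [0, 0, 0]],
  [0.025, [0, 0, -0.08], [0, 0, 0]],
  [0.025, [0, 0, -0.11], [0, 0, 0]],
])

```text
time: 7.25
tool_pos: [0.5424, 0.1504, 0.1987]
ee_rot: [-3.139, -0.0, 2.14]
wrist_force: [0.5, -0.3, -5.3]
width: 0.0311
finger_force: 30.0
```

Call:
drive_tool([
  [0.025, [0, 0, -0.02], [0, 0, 0]],
  [0.025, [0, 0, -0.04], [0, 0, 0]],
  [0.025, [0, 0, -0.04], [0, 0, 0]],
])

```text
time: 7.62
tool_pos: [0.5437, 0.1507, 0.2401]
ee_rot: [3.139, 0.002, 2.14]
wrist_force: [0.0, -0.9, -5.8]
width: 0.0312
finger_force: 30.0
```

Run:
```python
from h import *
s=imaging.snapshot('side')[40:240,220:400]
cv2.imwrite('pics/w5.png',cv2.resize(s,None,fx=2.5,fy=2.5,interpolation=cv2.INTER_CUBIC)[:,:,::-1])
go(.4293,-.1677,.237,.645)
p=robot.get_obs()['tool_pos'];D=imaging.get_calibration('side')
print(((proj(D,p+np.array([[0,0,z] for z in(-.019,.0,-.026,-.038,-.076)]))-[220,40])*2.5).round(0).tolist())
```

```text
t7.67 [0.5431 0.1506 0.2384] w0.0310 shift [-0.2069, -0.2674, 0.0014] turn [0.0007, 0.0002, 1.4946] rows>=8.0
[[208.0, 215.0], [209.0, 193.0], [208.0, 223.0], [207.0, 237.0], [205.0, 280.0]]
```

View pics/w5.png

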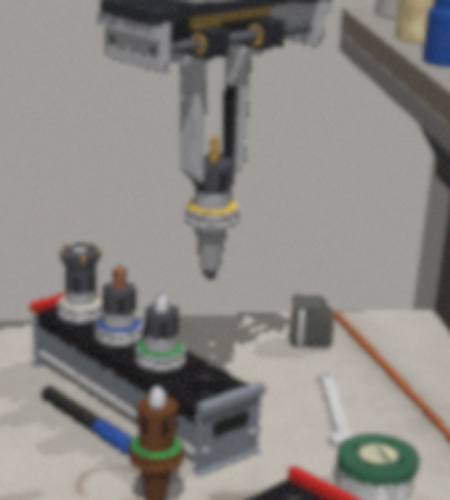

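The tool hangs upright, so the grip is good. From here I use TCP = flange + 26 mm. Carrying to station 4.

Call:
drive_tool([
  [0.025, [-0.015, -0.02, 0], [0, 0, 0.11]],
  [0.025, [-0.035, -0.045, 0], [0, 0, 0.26]],
  [0.025, [-0.06, -0.075, 0], [0, 0, 0.42]],
  [0.025, [-0.085, -0.105, 0], [0, 0, 0.58]],
  [0.025, [-0.105, -0.135, 0], [0, 0, 0.74]],
])

```text
time: 8.3
tool_pos: [0.4846, -0.0116, 0.236]
ee_rot: [-3.138, 0.001, 1.394]
wrist_force: [-0.0, 0.5, -4.6]
width: 0.0309
finger_force: 30.0
```

```bash
python3 -c "
from h import *
go(.4293,-.1677,.237,.645)"
```

```text
t8.30 [ 0.4846 -0.0116  0.236 ] w0.0309 shift [-0.1634, -0.027, -0.0008] turn [-0.0031, 0.002, 0.7492] rows>=4.0
```

Call:
drive_tool([
  [0.025, [-0.04, -0.007, 0], [0, 0, 0.17]],
  [0.025, [-0.08, -0.013, 0], [0, 0, 0.34]],
  [0.025, [-0.12, -0.02, 0], [0, 0, 0.5]],
  [0.025, [-0.15, -0.025, 0], [0, 0, 0.66]],
  [0.025, [-0.163, -0.027, 0], [0, 0, 0.745]],
])

```text
time: 8.93
tool_pos: [0.4301, -0.1676, 0.2361]
ee_rot: [-3.139, 0.002, 0.649]
wrist_force: [0.8, 0.8, -5.0]
width: 0.0309
finger_force: 30.0
```

```bash
python3 -c "
from h import *
[imaging.snapshot('wrist') for i in range(4)]
go(.4293,-.1677,.107,.645)"
```

```text
t9.12 [ 0.4312 -0.1659  0.2367] w0.0312 shift [-0.0025, 0.0006, 0.1297] turn [-0.0023, 0.0005, 0.0109] rows>=2.1
```

Call:
drive_tool([
  [0.025, [-0.002, 0.0006, 0.03], [0, 0, 0.01]],
  [0.025, [-0.0025, 0.0006, 0.06], [0, 0, 0.01]],
  [0.025, [-0.0025, 0.0006, 0.09], [0, 0, 0.01]],
  [0.025, [-0.0025, 0.0006, 0.115], [0, 0, 0.01]],
  [0.025, [-0.0025, 0.0006, 0.13], [0, 0, 0.01]],
])

```text
time: 9.75
tool_pos: [0.4294, -0.167, 0.1059]
ee_rot: [-3.139, 0.001, 0.647]
wrist_force: [-0.2, 0.3, -5.3]
width: 0.0309
finger_force: 30.0
```

Call:
drive_tool([
  [0.025, [0, 0, 0.006], [0, 0, 0]],
  [0.025, [0, 0, 0.012], [0, 0, 0]],
  [0.025, [0, 0, 0.017], [0, 0, 0]],
  [0.025, [0, 0, 0.017], [0, 0, 0]],
])

```text
time: 10.25
tool_pos: [0.4303, -0.1681, 0.0908]
ee_rot: [-3.141, -0.001, 0.645]
wrist_force: [1.1, 1.1, -4.4]
width: 0.0312
finger_force: 30.0
```

Call:
drive_tool([
  [0.025, [0, 0, 0.002], [0, 0, 0]],
  [0.025, [0, 0, 0.003], [0, 0, 0]],
  [0.025, [0, 0, 0.003], [0, 0, 0]],
])

```text
time: 10.62
tool_pos: [0.4306, -0.168, 0.0884]
ee_rot: [3.141, -0.001, 0.645]
wrist_force: [-0.1, 5.1, 0.0]
width: 0.0313
finger_force: 30.0
```

The vertical load has dropped to zero, so the tool is seated. Releasing and going back up.

Call:
drive_tool([
  [0.07, [0, 0, 0], [0, 0, 0]],
  [0.07, [0, 0, 0], [0, 0, 0]],
  [0.07, [0, 0, 0], [0, 0, 0]],
  [0.07, [0, 0, 0], [0, 0, 0]],
])

```text
time: 11.12
tool_pos: [0.4302, -0.1688, 0.088]
ee_rot: [3.141, 0.0, 0.645]
wrist_force: [-0.3, 0.4, 0.7]
width: 0.0674
finger_force: 0.0
```

Call:
drive_tool([
  [0.07, [0, 0, -0.03], [0, 0, 0]],
  [0.07, [0, 0, -0.07], [0, 0, 0]],
  [0.07, [0, 0, -0.12], [0, 0, 0]],
  [0.07, [0, 0, -0.15], [0, 0, 0]],
  [0.07, [0, 0, -0.15], [0, 0, 0]],
])

```text
time: 11.75
tool_pos: [0.4314, -0.1693, 0.2406]
ee_rot: [3.136, -0.002, 0.645]
wrist_force: [-0.2, -0.1, -0.6]
width: 0.0702
finger_force: 0.0
```

Run:
```python
from h import *
s=imaging.snapshot('side')[120:340,215:400]
cv2.imwrite('pics/w6.png',cv2.resize(s,None,fx=2.5,fy=2.5,interpolation=cv2.INTER_CUBIC)[:,:,::-1])
go(.5094,.2036,.237,2.136)
D=imaging.get_calibration('side')
print(((proj(D,[[.4293,-.1677,z] for z in(.062,.076,.112)])-[215,120])*2.5).round(0).tolist())
```

```text
t11.80 [ 0.4305 -0.1688  0.2382] w0.0699 shift [0.2869, -0.2502, 0.0009] turn [0.0019, 0.0009, -1.4913] rows>=8.0
[[104.0, 422.0], [103.0, 405.0], [103.0, 358.0]]
```

View pics/w6.png

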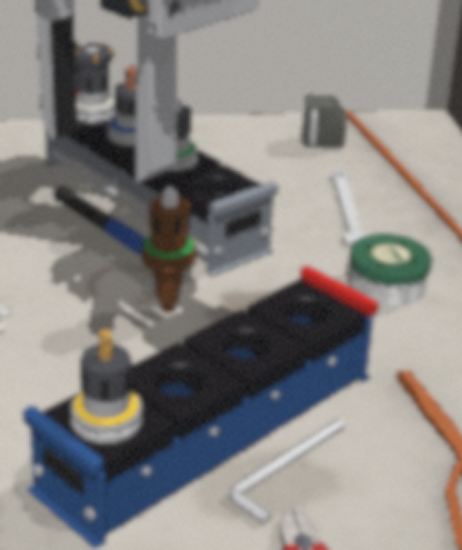

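The drill stands seated in station 4 with its ring at (107,405), as predicted. Next is the spot drill (green).

Call:
drive_tool([
  [0.07, [0.025, -0.02, 0], [0, 0, -0.15]],
  [0.07, [0.06, -0.05, 0], [0, 0, -0.32]],
  [0.07, [0.09, -0.08, 0], [0, 0, -0.49]],
  [0.07, [0.125, -0.11, 0], [0, 0, -0.66]],
  [0.07, [0.16, -0.14, 0], [0, 0, -0.83]],
])

```text
time: 12.42
tool_pos: [0.4729, 0.041, 0.2348]
ee_rot: [-3.137, 0.001, 1.48]
wrist_force: [0.5, -0.1, -0.1]
width: 0.0696
finger_force: 0.0
```

```bash
python3 -c "
from h import *
go(.5094,.2036,.18,2.136)"
```

```text
t12.43 [0.4729 0.041  0.2348] w0.0696 shift [0.1653, 0.0219, 0.0546] turn [-0.0044, -0.0009, -0.6559] rows>=3.5
```

Call:
drive_tool([
  [0.07, [0.04, 0.005, 0], [0, 0, -0.16]],
  [0.07, [0.08, 0.01, 0.01], [0, 0, -0.33]],
  [0.07, [0.12, 0.016, 0.02], [0, 0, -0.49]],
  [0.07, [0.155, 0.02, 0.04], [0, 0, -0.62]],
  [0.07, [0.165, 0.022, 0.05], [0, 0, -0.655]],
])

```text
time: 13.05
tool_pos: [0.5098, 0.2027, 0.1834]
ee_rot: [-3.135, -0.002, 2.133]
wrist_force: [-0.5, -0.3, 0.3]
width: 0.0699
finger_force: 0.0
```

```bash
python3 -c "
from h import *
[imaging.snapshot('wrist') for i in range(4)]
go(.5094,.2036,.079,2.136)"
```

```text
t13.25 [0.5112 0.2007 0.1871] w0.0700 shift [0.0035, 0.0002, 0.1081] turn [-0.0018, 0.0003, -0.0081] rows>=1.7
```

Call:
drive_tool([
  [0.07, [0.0035, 0, 0.03], [0, 0, -0.008]],
  [0.065, [0.0035, 0, 0.065], [0, 0, -0.008]],
  [0.06, [0.0035, 0, 0.09], [0, 0, -0.008]],
  [0.06, [0.0035, 0, 0.105], [0, 0, -0.008]],
  [0.055, [0.0035, 0, 0.105], [0, 0, -0.008]],
])

```text
time: 13.88
tool_pos: [0.5094, 0.2038, 0.0824]
ee_rot: [-3.14, -0.0, 2.136]
wrist_force: [-0.3, -0.1, -0.0]
width: 0.0556
finger_force: 0.0
```

Call:
drive_tool([
  [0.025, [0, 0, 0], [0, 0, 0]],
  [0.025, [0, 0, 0], [0, 0, 0]],
  [0.025, [0, 0, 0], [0, 0, 0]],
  [0.025, [0, 0, 0], [0, 0, 0]],
  [0.025, [0, 0, 0], [0, 0, 0]],
])

```text
time: 14.5
tool_pos: [0.5107, 0.205, 0.084]
ee_rot: [3.139, 0.001, 2.138]
wrist_force: [1.1, -0.6, 3.4]
width: 0.0316
finger_force: 30.0
```

Call:
drive_tool([
  [0.025, [0, 0, -0.005], [0, 0, 0]],
  [0.025, [0, 0, -0.03], [0, 0, 0]],
  [0.025, [0, 0, -0.07], [0, 0, 0]],
  [0.025, [0, 0, -0.11], [0, 0, 0]],
  [0.025, [0, 0, -0.15], [0, 0, 0]],
])

```text
time: 15.12
tool_pos: [0.5085, 0.2044, 0.2321]
ee_rot: [-3.137, -0.001, 2.138]
wrist_force: [0.6, 1.5, -4.1]
width: 0.0312
finger_force: 30.0
```

```bash
python3 -c "
from h import *
[imaging.snapshot('wrist') for i in range(4)]
go(.4810,-.1290,.232,.645)"
```

```text
t15.32 [0.5092 0.2046 0.2313] w0.0314 shift [-0.2662, -0.203, -0.0004] turn [-0.0019, 0.0011, 1.4928] rows>=8.0
```

Call:
drive_tool([
  [0.025, [-0.02, -0.015, 0], [0, 0, 0.11]],
  [0.025, [-0.045, -0.035, 0], [0, 0, 0.26]],
  [0.025, [-0.075, -0.055, 0], [0, 0, 0.42]],
  [0.025, [-0.105, -0.08, 0], [0, 0, 0.59]],
  [0.025, [-0.135, -0.103, 0], [0, 0, 0.76]],
])

```text
time: 15.95
tool_pos: [0.4933, 0.0344, 0.2286]
ee_rot: [-3.135, 0.001, 1.372]
wrist_force: [-0.4, -0.2, -3.6]
width: 0.0311
finger_force: 30.0
```

```bash
python3 -c "
from h import *
go(.4810,-.1290,.232,.645)"
```

```text
t15.95 [0.4933 0.0344 0.2286] w0.0311 shift [-0.1627, 0.0201, -0.0033] turn [-0.0063, 0.0038, 0.7274] rows>=3.9
```

Call:
drive_tool([
  [0.025, [-0.04, 0.005, 0], [0, 0, 0.17]],
  [0.025, [-0.08, 0.01, 0], [0, 0, 0.34]],
  [0.025, [-0.12, 0.015, 0], [0, 0, 0.5]],
  [0.025, [-0.15, 0.018, 0], [0, 0, 0.64]],
  [0.025, [-0.162, 0.02, 0], [0, 0, 0.725]],
])

```text
time: 16.58
tool_pos: [0.4819, -0.1284, 0.2285]
ee_rot: [-3.136, 0.004, 0.647]
wrist_force: [0.0, -0.6, -3.1]
width: 0.0313
finger_force: 30.0
```

```bash
python3 -c "
from h import *
[imaging.snapshot('wrist') for i in range(5)]
go(.4810,-.1290,.088,.645)"
```

```text
t16.82 [ 0.4831 -0.1264  0.2308] w0.0313 shift [-0.003, 0.0012, 0.1428] turn [-0.0034, 0.0016, 0.0095] rows>=2.3
```

Call:
drive_tool([
  [0.025, [-0.003, 0.001, 0.03], [-0.003, 0, 0.009]],
  [0.025, [-0.003, 0.001, 0.06], [-0.003, 0, 0.009]],
  [0.025, [-0.003, 0.001, 0.09], [-0.003, 0, 0.009]],
  [0.025, [-0.003, 0.001, 0.12], [-0.003, 0, 0.009]],
  [0.025, [-0.003, 0.001, 0.138], [-0.003, 0, 0.009]],
])

```text
time: 17.45
tool_pos: [0.481, -0.1285, 0.0925]
ee_rot: [3.142, 0.002, 0.646]
wrist_force: [-0.4, 0.6, -3.3]
width: 0.0312
finger_force: 30.0
```

Call:
drive_tool([
  [0.025, [0, 0, 0.003], [0, 0, 0]],
  [0.025, [0, 0, 0.005], [0, 0, 0]],
  [0.025, [0, 0, 0.007], [0, 0, 0]],
  [0.025, [0, 0, 0.007], [0, 0, 0]],
])

```text
time: 17.95
tool_pos: [0.4826, -0.1299, 0.0886]
ee_rot: [3.138, -0.001, 0.644]
wrist_force: [-0.8, 1.2, -3.1]
width: 0.0308
finger_force: 30.0
```

Not seated yet; I need about 5 mm more.

Call:
drive_tool([
  [0.025, [0, 0, 0.002], [0, 0, 0]],
  [0.025, [0, 0, 0.004], [0, 0, 0]],
  [0.025, [0, 0, 0.004], [0, 0, 0]],
])

```text
time: 18.32
tool_pos: [0.4823, -0.1296, 0.0839]
ee_rot: [3.139, -0.001, 0.644]
wrist_force: [-0.8, 3.1, -1.1]
width: 0.0313
finger_force: 30.0
```

Call:
drive_tool([
  [0.025, [0, 0, 0.001], [0, 0, 0]],
  [0.07, [0, 0, 0.001], [0, 0, 0]],
  [0.07, [0, 0, 0.001], [0, 0, 0]],
  [0.07, [0, 0, 0.001], [0, 0, 0]],
  [0.07, [0, 0, 0.001], [0, 0, 0]],
])

```text
time: 18.95
tool_pos: [0.4822, -0.1302, 0.0828]
ee_rot: [3.138, 0.0, 0.644]
wrist_force: [0.3, 0.1, -0.8]
width: 0.0677
finger_force: 0.0
```

Call:
drive_tool([
  [0.07, [0, 0, -0.03], [0, 0, 0]],
  [0.07, [0, 0, -0.07], [0, 0, 0]],
  [0.07, [0, 0, -0.12], [0, 0, 0]],
  [0.07, [0, 0, -0.155], [0, 0, 0]],
  [0.07, [0, 0, -0.155], [0, 0, 0]],
])

```text
time: 19.58
tool_pos: [0.4835, -0.1303, 0.2415]
ee_rot: [3.132, -0.004, 0.644]
wrist_force: [0.7, 0.8, -0.1]
width: 0.0699
finger_force: 0.0
```

Run:
```python
from h import *
im=imaging.snapshot('wrist'); imaging.snapshot('wrist');imaging.snapshot('wrist')
go(.4760,.2580,.237,2.136)
```

```text
t19.73 [ 0.4812 -0.1294  0.236 ] w0.0700 shift [0.2283, -0.313, -0.0016] turn [-0.0005, 0.0019, -1.4922] rows>=8.0
```

Call:
drive_tool([
  [0.07, [0.02, -0.025, 0], [0, 0, -0.15]],
  [0.07, [0.045, -0.06, 0], [0, 0, -0.32]],
  [0.07, [0.075, -0.1, 0], [0, 0, -0.49]],
  [0.07, [0.1, -0.14, 0], [0, 0, -0.66]],
  [0.07, [0.128, -0.175, 0], [0, 0, -0.83]],
])

```text
time: 20.35
tool_pos: [0.4779, 0.0886, 0.2348]
ee_rot: [-3.14, 0.003, 1.479]
wrist_force: [0.7, 0.0, 0.8]
width: 0.0699
finger_force: 0.0
```

```bash
python3 -c "
from h import *
go(.4760,.2580,.185,2.136)"
```

```text
t20.35 [0.4779 0.0886 0.2348] w0.0699 shift [0.1686, -0.0172, 0.0493] turn [-0.0028, 0.0023, -0.6565] rows>=3.5
```

Call:
drive_tool([
  [0.07, [0.04, -0.004, 0], [0, 0, -0.16]],
  [0.07, [0.08, -0.008, 0.01], [0, 0, -0.33]],
  [0.07, [0.12, -0.012, 0.02], [0, 0, -0.49]],
  [0.07, [0.155, -0.016, 0.035], [0, 0, -0.62]],
  [0.07, [0.168, -0.017, 0.045], [0, 0, -0.655]],
])

```text
time: 20.98
tool_pos: [0.4771, 0.2569, 0.1885]
ee_rot: [-3.137, 0.002, 2.131]
wrist_force: [0.1, -0.6, -0.9]
width: 0.07
finger_force: 0.0
```

```bash
python3 -c "
from h import *
[imaging.snapshot('wrist') for i in range(4)]
go(.4760,.2580,.082,2.136)"
```

```text
t21.18 [0.4785 0.255  0.1912] w0.0700 shift [0.0043, -0.0004, 0.1091] turn [-0.0015, 0.0036, -0.009] rows>=1.7
```

Call:
drive_tool([
  [0.07, [0.004, 0, 0.03], [0, 0.003, -0.009]],
  [0.065, [0.004, 0, 0.065], [0, 0.003, -0.009]],
  [0.06, [0.004, 0, 0.092], [0, 0.003, -0.009]],
  [0.06, [0.004, 0, 0.108], [0, 0.003, -0.009]],
  [0.055, [0.004, 0, 0.108], [0, 0.003, -0.009]],
])

```text
time: 21.8
tool_pos: [0.4765, 0.2581, 0.0832]
ee_rot: [-3.14, 0.0, 2.136]
wrist_force: [0.5, -0.8, -0.1]
width: 0.0556
finger_force: 0.0
```

Call:
drive_tool([
  [0.025, [0, 0, 0], [0, 0, 0]],
  [0.025, [0, 0, 0], [0, 0, 0]],
  [0.025, [0, 0, 0], [0, 0, 0]],
  [0.025, [0, 0, 0], [0, 0, 0]],
  [0.025, [0, 0, 0], [0, 0, 0]],
])

```text
time: 22.42
tool_pos: [0.4773, 0.2593, 0.085]
ee_rot: [3.14, 0.001, 2.138]
wrist_force: [-0.1, -1.1, 5.3]
width: 0.031
finger_force: 30.0
```

Call:
drive_tool([
  [0.025, [0, 0, -0.005], [0, 0, 0]],
  [0.025, [0, 0, -0.03], [0, 0, 0]],
  [0.025, [0, 0, -0.07], [0, 0, 0]],
  [0.025, [0, 0, -0.11], [0, 0, 0]],
  [0.025, [0, 0, -0.15], [0, 0, 0]],
])

```text
time: 23.05
tool_pos: [0.4759, 0.2589, 0.2334]
ee_rot: [-3.139, -0.001, 2.138]
wrist_force: [1.2, 0.8, -2.8]
width: 0.0309
finger_force: 30.0
```

```bash
python3 -c "
from h import *
[imaging.snapshot('wrist') for i in range(4)]
go(.5322,-.0903,.232,.645)"
```

```text
t23.25 [0.4764 0.259  0.2325] w0.0311 shift [-0.3246, -0.1406, 0.0006] turn [-0.001, 0.0006, 1.4929] rows>=8.0
```

Call:
drive_tool([
  [0.025, [-0.025, -0.01, 0], [0, 0, 0.11]],
  [0.025, [-0.055, -0.025, 0], [0, 0, 0.26]],
  [0.025, [-0.09, -0.04, 0], [0, 0, 0.42]],
  [0.025, [-0.125, -0.055, 0], [0, 0, 0.59]],
  [0.025, [-0.163, -0.07, 0], [0, 0, 0.76]],
])

```text
time: 23.88
tool_pos: [0.5037, 0.0829, 0.2297]
ee_rot: [-3.135, 0.001, 1.373]
wrist_force: [0.5, 0.4, -3.5]
width: 0.0314
finger_force: 30.0
```

```bash
python3 -c "
from h import *
go(.5322,-.0903,.232,.645)"
```

```text
t23.88 [0.5037 0.0829 0.2297] w0.0314 shift [-0.1642, 0.0621, -0.0025] turn [-0.0055, 0.0036, 0.7277] rows>=3.9
```

Call:
drive_tool([
  [0.025, [-0.04, 0.015, 0], [0, 0, 0.17]],
  [0.025, [-0.08, 0.03, 0], [0, 0, 0.34]],
  [0.025, [-0.12, 0.045, 0], [0, 0, 0.5]],
  [0.025, [-0.15, 0.057, 0], [0, 0, 0.64]],
  [0.025, [-0.166, 0.063, 0], [0, 0, 0.73]],
])

```text
time: 24.5
tool_pos: [0.5337, -0.0924, 0.2292]
ee_rot: [-3.136, 0.004, 0.643]
wrist_force: [-0.1, -0.5, -2.8]
width: 0.0311
finger_force: 30.0
```

```bash
python3 -c "
from h import *
[imaging.snapshot('wrist') for i in range(5)]
go(.5322,-.0903,.088,.645)"
```

```text
t24.75 [ 0.5343 -0.0901  0.2317] w0.0314 shift [-0.0016, -0.0006, 0.1437] turn [-0.0033, 0.0016, 0.0046] rows>=2.3
```

Call:
drive_tool([
  [0.025, [-0.0016, -0.0006, 0.03], [-0.003, 0, 0.004]],
  [0.025, [-0.0016, -0.0006, 0.06], [-0.003, 0, 0.004]],
  [0.025, [-0.0016, -0.0006, 0.09], [-0.003, 0, 0.004]],
  [0.025, [-0.0016, -0.0006, 0.12], [-0.003, 0, 0.004]],
  [0.025, [-0.0016, -0.0006, 0.139], [-0.003, 0, 0.004]],
])

```text
time: 25.38
tool_pos: [0.5322, -0.0897, 0.0924]
ee_rot: [3.141, 0.002, 0.647]
wrist_force: [0.0, 0.0, -3.2]
width: 0.0318
finger_force: 30.0
```

Call:
drive_tool([
  [0.025, [0, 0, 0.003], [0, 0, 0]],
  [0.025, [0, 0, 0.005], [0, 0, 0]],
  [0.025, [0, 0, 0.008], [0, 0, 0]],
  [0.025, [0, 0, 0.009], [0, 0, 0]],
  [0.025, [0, 0, 0.009], [0, 0, 0]],
])

```text
time: 26.0
tool_pos: [0.5337, -0.0913, 0.0862]
ee_rot: [3.138, -0.001, 0.644]
wrist_force: [-0.9, 1.6, -2.2]
width: 0.0312
finger_force: 30.0
```

Flange offset here is about 23 mm, so roughly 1.5 mm more before release.

Call:
drive_tool([
  [0.025, [0, 0, 0.002], [0, 0, 0]],
  [0.025, [0, 0, 0.002], [0, 0, 0]],
])

```text
time: 26.25
tool_pos: [0.5338, -0.0912, 0.085]
ee_rot: [3.138, -0.001, 0.644]
wrist_force: [-2.9, 2.3, 3.4]
width: 0.0309
finger_force: 30.0
```

Seated: the vertical force is now positive. Release, rise, and go to the face mill.

Call:
drive_tool([
  [0.07, [0, 0, 0], [0, 0, 0]],
  [0.07, [0, 0, 0], [0, 0, 0]],
  [0.07, [0, 0, 0], [0, 0, 0]],
  [0.07, [0, 0, 0], [0, 0, 0]],
])

```text
time: 26.75
tool_pos: [0.5336, -0.0917, 0.0837]
ee_rot: [3.138, -0.0, 0.644]
wrist_force: [0.4, -0.2, -1.0]
width: 0.0674
finger_force: 0.0
```

Call:
drive_tool([
  [0.07, [0, 0, -0.03], [0, 0, 0]],
  [0.07, [0, 0, -0.07], [0, 0, 0]],
  [0.07, [0, 0, -0.12], [0, 0, 0]],
  [0.07, [0, 0, -0.155], [0, 0, 0]],
  [0.07, [0, 0, -0.155], [0, 0, 0]],
])

```text
time: 27.38
tool_pos: [0.535, -0.0917, 0.2428]
ee_rot: [3.132, -0.005, 0.644]
wrist_force: [0.4, 0.0, -0.7]
width: 0.0697
finger_force: 0.0
```

Run:
```python
from h import *
[imaging.snapshot('wrist') for i in range(3)]
go(.4420,.3125,.237,2.136)
```

```text
t27.52 [ 0.5326 -0.091   0.2369] w0.0700 shift [0.1697, -0.3771, -0.0007] turn [-0.0005, 0.0019, -1.4922] rows>=8.0
```

Call:
drive_tool([
  [0.07, [0.015, -0.03, 0], [0, 0, -0.15]],
  [0.07, [0.035, -0.075, 0], [0, 0, -0.32]],
  [0.07, [0.055, -0.12, 0], [0, 0, -0.49]],
  [0.07, [0.075, -0.165, 0], [0, 0, -0.66]],
  [0.07, [0.095, -0.21, 0], [0, 0, -0.83]],
])

```text
time: 28.15
tool_pos: [0.4817, 0.1351, 0.2356]
ee_rot: [-3.14, 0.003, 1.479]
wrist_force: [1.2, -0.6, 0.4]
width: 0.0698
finger_force: 0.0
```

```bash
python3 -c "
from h import *
go(.4420,.3125,.190,2.136)"
```

```text
t28.15 [0.4817 0.1351 0.2356] w0.0698 shift [0.1732, -0.0557, 0.0451] turn [-0.0028, 0.0025, -0.6569] rows>=3.5
```

Call:
drive_tool([
  [0.07, [0.04, -0.013, 0], [0, 0, -0.16]],
  [0.07, [0.08, -0.026, 0.01], [0, 0, -0.33]],
  [0.07, [0.12, -0.039, 0.02], [0, 0, -0.49]],
  [0.07, [0.155, -0.05, 0.03], [0, 0, -0.62]],
  [0.07, [0.175, -0.056, 0.04], [0, 0, -0.658]],
])

```text
time: 28.78
tool_pos: [0.4431, 0.3143, 0.1948]
ee_rot: [-3.138, 0.003, 2.134]
wrist_force: [0.1, 0.4, -0.3]
width: 0.0698
finger_force: 0.0
```

```bash
python3 -c "
from h import *
[imaging.snapshot('wrist') for i in range(4)]
go(.4420,.3130,.073,2.136)"
```

```text
t28.98 [0.4444 0.3125 0.1967] w0.0700 shift [0.0022, -0.0016, 0.1237] turn [-0.0016, 0.0039, -0.0056] rows>=2.0
```

Call:
drive_tool([
  [0.07, [0.002, -0.001, 0.03], [0, 0.003, -0.005]],
  [0.07, [0.002, -0.001, 0.065], [0, 0.003, -0.005]],
  [0.065, [0.002, -0.001, 0.095], [0, 0.003, -0.005]],
  [0.06, [0.002, -0.001, 0.118], [0, 0.003, -0.005]],
  [0.055, [0.002, -0.001, 0.123], [0, 0.003, -0.005]],
])

```text
time: 29.6
tool_pos: [0.4426, 0.3123, 0.0734]
ee_rot: [-3.139, 0.0, 2.134]
wrist_force: [-0.6, -0.2, -0.0]
width: 0.0558
finger_force: 0.0
```

Call:
drive_tool([
  [0.025, [0, 0, 0], [0, 0, 0]],
  [0.025, [0, 0, 0], [0, 0, 0]],
  [0.025, [0, 0, 0], [0, 0, 0]],
  [0.025, [0, 0, 0], [0, 0, 0]],
  [0.025, [0, 0, 0], [0, 0, 0]],
])

```text
time: 30.22
tool_pos: [0.4436, 0.3144, 0.0763]
ee_rot: [3.139, 0.001, 2.137]
wrist_force: [-1.1, -2.4, 6.5]
width: 0.0369
finger_force: 30.0
```

Width is 37 mm, so the pads hold the 38 mm head. That is a firm grip at full force, so I lift gently.

Call:
drive_tool([
  [0.025, [0, 0, -0.005], [0, 0, 0]],
  [0.025, [0, 0, -0.025], [0, 0, 0]],
  [0.025, [0, 0, -0.06], [0, 0, 0]],
  [0.025, [0, 0, -0.1], [0, 0, 0]],
  [0.025, [0, 0, -0.14], [0, 0, 0]],
])

```text
time: 30.85
tool_pos: [0.4419, 0.314, 0.2139]
ee_rot: [-3.139, -0.0, 2.137]
wrist_force: [1.4, 0.5, -4.7]
width: 0.0371
finger_force: 30.0
```

Run:
```python
from h import *
[imaging.snapshot('wrist') for i in range(3)]
s=imaging.snapshot('side')[40:340,200:400]
cv2.imwrite('pics/w7.png',cv2.resize(s,None,fx=2,fy=2,interpolation=cv2.INTER_CUBIC)[:,:,::-1])
go(.5835,-.0520,.222,.645)
D=imaging.get_calibration('side');p=robot.get_obs()['tool_pos']
print(((proj(D,p+np.array([[0,0,z] for z in(-.0125,)]))-[200,40])*2).round(0).tolist())
```

```text
t31.05 [0.4425 0.3142 0.2133] w0.0372 shift [-0.3847, -0.0774, -0.0087] turn [-0.0007, 0.0004, 1.4919] rows>=8.0
[[101.0, 142.0]]
```

View pics/w7.png

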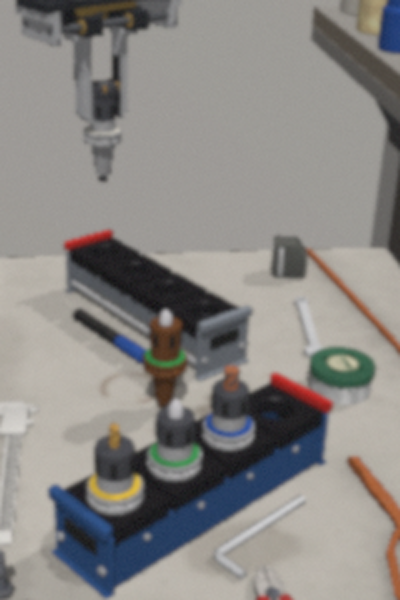

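The face mill hangs upright, and the three placed tools stand flat. Carrying it to station 1.

Call:
drive_tool([
  [0.025, [-0.03, -0.006, -0.002], [0, 0, 0.11]],
  [0.025, [-0.065, -0.013, -0.005], [0, 0, 0.26]],
  [0.025, [-0.105, -0.021, -0.007], [0, 0, 0.42]],
  [0.025, [-0.15, -0.03, -0.008], [0, 0, 0.59]],
  [0.025, [-0.193, -0.039, -0.009], [0, 0, 0.76]],
])

```text
time: 31.68
tool_pos: [0.5122, 0.1289, 0.2195]
ee_rot: [-3.136, 0.002, 1.371]
wrist_force: [0.7, 1.3, -4.8]
width: 0.0367
finger_force: 30.0
```

```bash
python3 -c "
from h import *
go(.5835,-.0520,.222,.645)"
```

```text
t31.68 [0.5122 0.1289 0.2195] w0.0367 shift [-0.1632, 0.1057, -0.0029] turn [-0.005, 0.0039, 0.7264] rows>=3.9
```

Call:
drive_tool([
  [0.025, [-0.04, 0.026, 0], [0, 0, 0.17]],
  [0.025, [-0.08, 0.052, 0], [0, 0, 0.34]],
  [0.025, [-0.12, 0.078, 0], [0, 0, 0.5]],
  [0.025, [-0.15, 0.097, 0], [0, 0, 0.64]],
  [0.025, [-0.165, 0.107, 0], [0, 0, 0.728]],
])

```text
time: 32.3
tool_pos: [0.5854, -0.054, 0.2187]
ee_rot: [-3.136, 0.005, 0.643]
wrist_force: [-0.1, 0.9, -4.8]
width: 0.0369
finger_force: 30.0
```

```bash
python3 -c "
from h import *
[imaging.snapshot('wrist') for i in range(5)]
go(.5835,-.0520,.078,.645)"
```

```text
t32.55 [ 0.5855 -0.0512  0.2214] w0.0369 shift [-0.0018, -0.0001, 0.1434] turn [-0.0035, 0.0019, 0.0057] rows>=2.3
```

Call:
drive_tool([
  [0.025, [-0.0018, 0, 0.03], [-0.003, 0, 0.005]],
  [0.025, [-0.0018, 0, 0.06], [-0.003, 0, 0.005]],
  [0.025, [-0.0018, 0, 0.09], [-0.003, 0, 0.005]],
  [0.025, [-0.0018, 0, 0.12], [-0.003, 0, 0.005]],
  [0.025, [-0.0018, 0, 0.139], [-0.003, 0, 0.005]],
])

```text
time: 33.17
tool_pos: [0.5837, -0.0517, 0.0824]
ee_rot: [3.141, 0.002, 0.646]
wrist_force: [-0.9, 1.0, -4.8]
width: 0.0369
finger_force: 30.0
```

Call:
drive_tool([
  [0.025, [0, 0, 0.003], [0, 0, 0]],
  [0.025, [0, 0, 0.005], [0, 0, 0]],
  [0.025, [0, 0, 0.007], [0, 0, 0]],
  [0.025, [0, 0, 0.008], [0, 0, 0]],
  [0.025, [0, 0, 0.008], [0, 0, 0]],
])

```text
time: 33.8
tool_pos: [0.5854, -0.0533, 0.0771]
ee_rot: [3.138, -0.001, 0.644]
wrist_force: [-0.4, 0.4, -4.0]
width: 0.037
finger_force: 30.0
```

Call:
drive_tool([
  [0.025, [0, 0, 0.0015], [0, 0, 0]],
  [0.025, [0, 0, 0.002], [0, 0, 0]],
  [0.025, [0, 0, 0.002], [0, 0, 0]],
])

```text
time: 34.17
tool_pos: [0.5859, -0.053, 0.0763]
ee_rot: [3.137, -0.003, 0.644]
wrist_force: [-1.8, 3.1, 4.7]
width: 0.037
finger_force: 30.0
```

Seated. Release and back off.

Call:
drive_tool([
  [0.08, [0, 0, 0], [0, 0, 0]],
  [0.08, [0, 0, 0], [0, 0, 0]],
  [0.08, [0, 0, 0], [0, 0, 0]],
  [0.08, [0, 0, 0], [0, 0, 0]],
  [0.08, [0, 0, 0], [0, 0, 0]],
])

```text
time: 34.8
tool_pos: [0.5852, -0.0534, 0.0745]
ee_rot: [3.138, -0.0, 0.644]
wrist_force: [0.1, -0.1, -0.1]
width: 0.0795
finger_force: 0.0
```

Call:
drive_tool([
  [0.08, [0, 0, -0.03], [0, 0, 0]],
  [0.08, [0, 0, -0.07], [0, 0, 0]],
  [0.08, [0, 0, -0.12], [0, 0, 0]],
  [0.08, [0, 0, -0.16], [0, 0, 0]],
  [0.08, [-0.03, 0, -0.16], [0, 0, 0]],
])

```text
time: 35.42
tool_pos: [0.5633, -0.0708, 0.2393]
ee_rot: [3.132, -0.006, 0.646]
wrist_force: [-0.5, 0.1, -0.6]
width: 0.0802
finger_force: 0.0
```

Call:
drive_tool([
  [0.08, [-0.05, 0, 0], [0, 0, 0]],
  [0.08, [-0.1, 0, 0], [0, 0, 0]],
  [0.08, [-0.13, 0, 0], [0, 0, 0]],
  [0.08, [-0.15, 0, 0], [0, 0, 0]],
  [0.08, [-0.15, 0, 0], [0, 0, 0]],
])

```text
time: 36.05
tool_pos: [0.4403, -0.1616, 0.235]
ee_rot: [3.138, -0.001, 0.642]
wrist_force: [-0.7, -0.4, 0.6]
width: 0.08
finger_force: 0.0
```

Run:
```python
from h import *
imaging.snapshot('wrist')
s=imaging.snapshot('side')[130:350,200:400]; w=imaging.snapshot('wrist')[0:250,180:400]
cv2.imwrite('pics/w8.png',np.hstack([cv2.resize(s,(400,440)),cv2.resize(w,(387,440))])[:,:,::-1])
print(robot.get_obs()['tool_pos'])
```

```text
[ 0.44138709 -0.16053818  0.23457107]
```

View pics/w8.png

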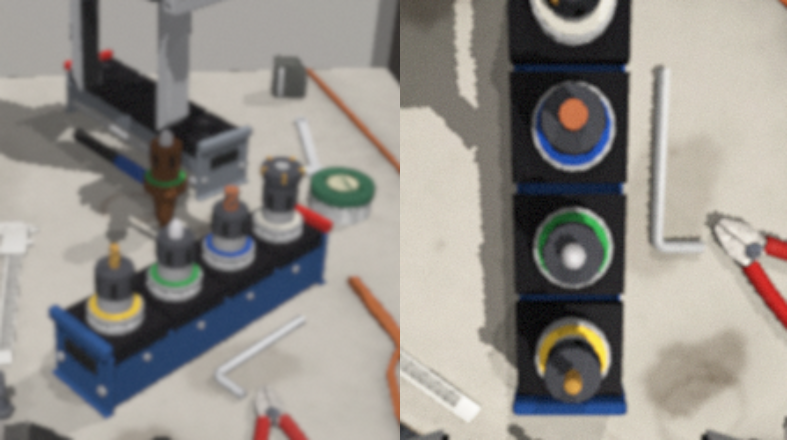

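All four tools stand upright and flush, in the order white, blue, green, yellow from the carrier's red end. The arm is clear, so I hand in.

```bash
python3 -c "
from bench import robot
print(robot.close_job())"
```

```text
the job is handed in; nothing more can be done
None
```

All four tools are in the blue carrier in rack order from the red end (face mill, end mill, spot drill, drill); in the last pictures they stand upright and flush, and the job was handed in at about 36 s with no verdict returned.

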